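# Fit the open-collared hanger arm to the tool stand

### The job

Fit the hanger arm that has the open, C-shaped collar onto the rod of the tool stand: slip the collar sideways over the rod at its slim waist, then slide it down until the arm lies flat on the stand's round foot, and let go. Do not force the collar against the thick part of the rod, and leave the closed-ring arm and the other things where they are.

Things in the scene. Friction and masses are not known exactly. Their poses are not given: they have to be found in the camera images.
- stand: Fixed tool stand; origin at the centre of its underside, on the shelf; z up along the rod's axis. A round dark steel foot, 120 mm across and 30 mm high, carries a vertical steel rod 16 mm in diameter, topped by a wooden knob 40 mm across that spans heights 205 to 250 mm above the shelf.
- stand_ledge (a point): Centre of the flat top of the stand's foot, on the rod's axis, 30 mm above the shelf: the fitted arm lies on this face.
- rod_mid (a point): Fixed point on the rod's axis 127 mm above the shelf. The rod has one slim waist, 9 mm in diameter, 24 mm long; a 6 mm cone below it, a square shoulder above. The waist's middle lies anywhere within 20 mm above or below this point, differently each time; it is not reported: feel for it or look. The rod does not move when pushed.
- hanger: The aluminium hanger arm to be fitted, about 0.16 kg (varies), at first flat on the shelf on either side of the stand. Origin on its underside below the collar centre; z up, x out through the collar's gap, away from the grip tab. A bar 14 mm wide, 10 mm high joins collar and tab; 55 mm behind the collar centre an 8 mm thick peg sticks out 30 mm to each side.
- hanger_collar (a point): Centre of its open C-shaped collar, 6 mm above the underside (axes as the arm's). The collar is 12 mm thick, inner diameter 20 mm, outer 36 mm. Centred, it slides along the 16 mm rod with 2 mm play each side; at the waist it can go on until its back meets the 9 mm waist, 5.5 mm past centred.
- hanger_mouth (a point): Narrowest point of the collar's gap, 12 mm ahead of the collar centre. The gap is 12 mm wide here and its lips flare to 26 mm wide, 24 mm ahead of the collar centre. It passes the 9 mm waist but not the 16 mm rod: there the lips stop with the collar centre about 18 mm short of the rod's axis.
- hanger_grip (a point): Centre of the arm's upright black rubber grip tab, half-way up: 28 mm above the arm's underside and 105 mm behind the collar centre (axes as the arm's). The tab is 14 mm thick (y), 30 mm long (x) and spans 10 to 46 mm above the underside.
- ring_hanger_collar (a point): Collar centre of a second hanger arm, a bystander of the same make and size whose collar is a closed ring without gap or lips. It lies flat on the other side of the stand.
- canister: Bystander: lidded aluminium canister, 88 mm across, 115 mm high; origin at the centre of its underside.
- dish: Bystander: white ceramic dish, 130 mm across, 35 mm high; origin at the centre of its underside.
- skewer_case: Bystander: green plastic skewer case, 300 x 55 x 26 mm, long along its x; origin at the centre of its underside.
- jar: Bystander: amber glass jar, 60 mm across, 75 mm high; origin at the centre of its underside.
- spatula: Bystander: steel spatula with a handle, lying flat beyond the arms on the left; long along its x.
- mug: Bystander: white mug, 80 mm across, 80 mm high; origin at the centre of its underside.
Not all that is in view belongs to the job. What is shaped like the hanger but blue or purple is not meant.

How it is judged:
By the outcome, as a careful person would: the job done as asked, in the order asked, and still so for the second after the job is handed in, with the robot touching nothing.
It also fails if it takes over 56 s, if anything falls off the work surface, if the arm or the gripper's body presses on something with over 40 N, if the wrist force passes 120 N, or if a joint passes its speed limit or range.

### The arm

A 6-joint arm with a two-finger parallel gripper is mounted at the origin on the work surface. World frame = base frame: x ahead of the robot, y to its left, z up, the work surface at z = 0. Lengths are in m, angles in rad, forces in N, time in s.
With the tool pointing down it reaches from about 0.375 to 0.925 m from the base axis. Payload 5.7 kg.
Tool frame: the origin (TCP) lies at the very end of the fingers, on their centre line; the grasp point (between the pads) lies 19 mm behind it; x points along the fingers, y is the direction in which the jaws open and shut, and the axes are right-handed (so a half turn about x gives the same grasp; the last joint's range is limited). The gripper opens to 85 mm and grips with 20 to 120 N. Pads are 22 mm wide; open, the fingers measure 114 mm over their backs; the gripper's body (76 mm by 85 mm) begins 54 mm behind the grasp point. The pads swing forward as they close: fully open they stand 13 mm farther back than shut.
Start: joints at [-1.243, 0.359, 1.51, -0, 1.272, -0.115], TCP at [0.257, -0.542, 0.231] pointing down, gripper open.
Joint ranges: [-2.97, 2.97], [-1.01, 2.36], [0.21, 2.38], [-0.96, 4.11], [0.2, 2.71], [-2.98, 2.98]. Speed limits (rad/s): [2.39, 2.39, 3.14, 3.14, 3.14, 3.14].

### API

Orientations are given as a unit quaternion [w, x, y, z].
In Python, from plant import telemetry, optics, robot gives the robot as it stands.
- The arm moves only by the tool send_rows, never from a script. Its argument "plan" is a list of rows, each a list of 2 entries, a list of its own where there are three numbers: the shift along the tool's x, y, z in m, then the turn about the tool's x in degrees. In form: [[[x, y, z], spin], ...]. A call has 1 to 8 rows; each row shifts and turns the commanded pose from where the row before left it, along the tool's axes as they then stand; what a row does not reach is not made up. A row lasts 1/12 s, in which the tool goes at most 41.7 mm and 7.16 degrees, less where a joint would pass 70% of its speed; a pose out of reach is approached as far as the arm can. A call is refused whole if a number of a shift passes 0.0417 or a number of a turn 7.16, either way. A call with a gripper value outside its range is refused whole. "fingers" is the finger opening in m, from 0 to 0.0854, set as the call begins (left out, the last holds). The fingers move at their own pace and stop on an object; "force" is the grip in N (left out, the last holds). Time passes only in rows, so rows that do not move let the fingers close. It gives the time, the measured TCP pose, the force and the opening at its end, in the units of the state.
- telemetry.get_obs(): the state, without advancing time (a new reading comes with each control period).
- optics.get_image(name): name is "side" or "top" or "wrist"; returns a dict with "pixels" (400x640x3 uint8, blue, green, red), "mtx" (3x3 intrinsics, pixels), "dist_coeffs" ([k1, k2, p1, p2, k3] as OpenCV has them; the pictures are not rectified), "R" (3x3) and "t" (3): a world point X has camera coordinates R X + t. Camera axes: x right, y down, z forward; pixel columns grow to the right and rows downward; lengths in m; the calibration is good to about 2 mm. A picture is of the moment at which its call begins. There is no depth.
- robot.job_done(): hands the job in, once; it reports no verdict.
The state is a dict: "time_s": time; "qpos": joint angles; "qvel": joint speeds; "joint_torque": joint torques, N m; "eef_pos": TCP position; "eef_rot": TCP orientation; "ft_force": force on the tool from outside, world axes, zero at the start; "ft_torque": the same for the moment, N m; "gripper_width": opening from 0.0 (shut) to 1.0 (fully open).
Only numpy, scipy, OpenCV 4.12 (cv2) and the standard library are available. Lean on these libraries where they do the work, as an engineer would, in place of code of your own. Each camera call takes 0.05 s, during which the arm holds its last target.

## Working session

There is one attempt and no reset: what is moved stays moved. The work goes in short steps, Python scripts to look and compute and a tool call to move; the robot and the scene stay as the last step left them, time stands still between calls to the robot, and variables do not carry over. Pictures are saved under pics/ and viewed, and the job is handed in when it is done.

Besides the shell and the picture viewer there is one more tool, called after "Call:" as name([rows], argument=value, ...), one row to a line, values as JSON. send_rows: Moves the arm, as the interface text tells. Its arguments: {"type":"object","properties":{"plan":{"type":"array"},"fingers":{"type":"number"},"force":{"type":"number"}},"required":["plan"]}

```bash
ls; mkdir -p pics; python3 - <<'E'
from plant import telemetry, optics, robot
import cv2, pickle
s=telemetry.get_obs()
for k,v in s.items(): print(k,v)
for n in ("side","top","wrist"):
    d=optics.get_image(n); cv2.imwrite(f"pics/{n}0.png",d["pixels"]); pickle.dump(d,open(f"pics/{n}0.pkl","wb"))
    print(n,d["mtx"],d["dist_coeffs"],d["R"],d["t"])
E
```

```text
pics
time_s 0.0
qpos [-1.24314436e+00  3.59516890e-01  1.51144696e+00  3.58585661e-06
  1.27248897e+00 -1.15084602e-01]
qvel [-0.00068425 -0.00039975  0.0003667   0.00098298 -0.00185201 -0.00057188]
joint_torque [-5.15234606e-04 -5.27620482e+01 -2.78627068e+01  1.09794398e-04
  1.31458452e-02 -3.78691800e-05]
eef_pos [ 0.2568293  -0.54149656  0.23044098]
eef_rot [-0.15460119 -0.68978314 -0.15590936  0.68992026]
ft_force [0.33473126 0.37953902 0.7856033 ]
ft_torque [0.04853799 0.05881483 0.07489481]
gripper_width 0.9995292973303351
side [[462.63240231   0.         316.64941431]
 [  0.         462.63240231 198.61954171]
 [  0.           0.           1.        ]] [0.04006577 0.         0.         0.         0.        ] [[-0.8975571  -0.44053382  0.01792197]
 [-0.30993544  0.6015181  -0.73628527]
 [ 0.31357818 -0.66641273 -0.67643389]] [0.45170446 0.22022783 1.44518038]
top [[415.58259066   0.         322.04517159]
 [  0.         415.58259066 199.41884353]
 [  0.           0.           1.        ]] [-0.08729592  0.          0.          0.          0.        ] [[ 0.01726147 -0.99983811  0.00507819]
 [-0.99676544 -0.01760669 -0.07841345]
 [ 0.07849016 -0.00370823 -0.99690799]] [-0.00311418  0.5265843   1.23257975]
wrist [[293.95498039   0.         320.65266091]
 [  0.         293.95498039 198.78513615]
 [  0.           0.           1.        ]] [-0.03889207  0.          0.          0.          0.        ] [[ 0.42724144 -0.90413369 -0.00265017]
 [-0.87205134 -0.41285157  0.26283081]
 [-0.23872831 -0.10998113 -0.9648383 ]] [-0.59814104 -0.03413491  0.37926089]
```

View pics/side0.png

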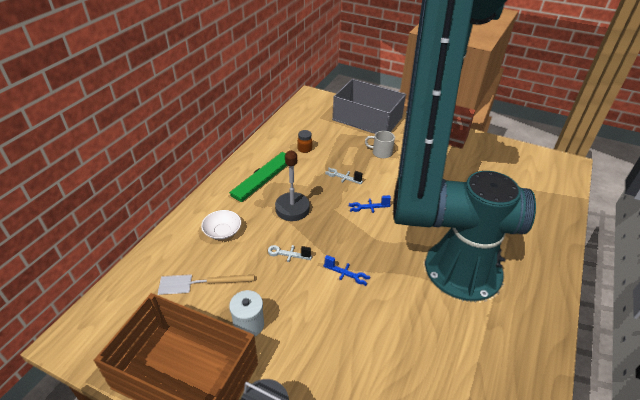

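View pics/top0.png

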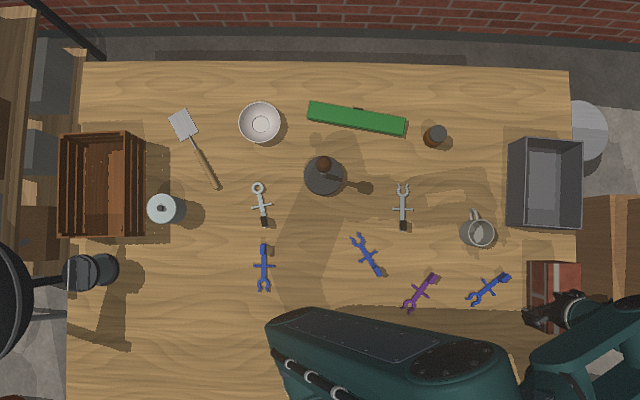

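View pics/wrist0.png

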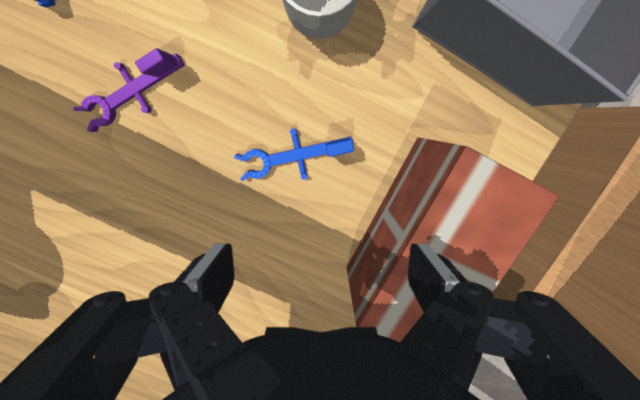

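Candidates in the top view:
- grey C-collar arm at (402,205)
- grey closed-ring arm at (261,203)
- blue arms at (264,268), (367,255) and (490,288)
- purple arm at (421,292)

By the description I choose the grey C-collar arm at (402,205). Next I check it in a close crop and look at the rod.

```bash
python3 - <<'E'
import cv2, numpy as np
t=cv2.imread("pics/top0.png"); s=cv2.imread("pics/side0.png")
a=cv2.resize(t[170:240,365:445],None,fx=5,fy=5,interpolation=cv2.INTER_CUBIC)
b=cv2.resize(s[145:225,265:325],None,fx=7,fy=7,interpolation=cv2.INTER_CUBIC)
c=cv2.resize(s[155:195,315:375],None,fx=5,fy=5,interpolation=cv2.INTER_CUBIC)
H=560;W=400+420
o=np.zeros((560,820,3),np.uint8);o[:350,:400]=a;o[350:550,:300]=c;o[:560,400:820]=b
cv2.imwrite("pics/crop0.png",o[:, :800])
E
```

```text
(no output)
```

View pics/crop0.png

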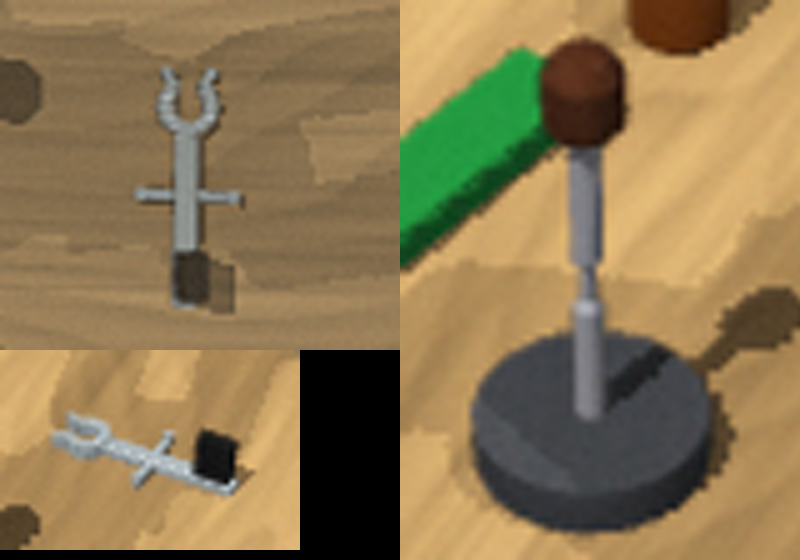

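The crop confirms a grey C-collar with its gap up-image (collar about (402.5,191), black tab about (403,225)). In the side view the rod's waist shows at rows 183–188, column 292.

```bash
cat > h.py <<'E'
import cv2, numpy as np, pickle
def ray(d,px):
    u=cv2.undistortPoints(np.array([[px]],float),d["mtx"],d["dist_coeffs"])[0,0]
    R=np.array(d["R"]);t=np.array(d["t"])
    return -R.T@t, R.T@np.array([u[0],u[1],1.])
def plane(d,px,z):
    o,v=ray(d,px); return o+v*(z-o[2])/v[2]
def proj(d,X):
    R=np.array(d["R"]);t=np.array(d["t"])
    return cv2.projectPoints(np.array([X],float),cv2.Rodrigues(R)[0],t,d["mtx"],d["dist_coeffs"])[0][0,0]
def tri(d1,p1,d2,p2):
    o,v=ray(d1,p1);q,w=ray(d2,p2)
    A=np.stack([v,-w],1);s=np.linalg.lstsq(A,q-o,rcond=None)[0]
    a=o+v*s[0];b=q+w*s[1];return (a+b)/2,np.linalg.norm(a-b)
E
python3 - <<'E'
from h import *
T=pickle.load(open("pics/top0.pkl","rb"));S=pickle.load(open("pics/side0.pkl","rb"))
# foot
t=T["pixels"]; s=S["pixels"]
def comp(m,seed):
    n,l,st,c=cv2.connectedComponentsWithStats(m.astype(np.uint8)); k=l[seed[1],seed[0]]; return l==k
hsv=cv2.cvtColor(t,cv2.COLOR_BGR2HSV).astype(int)
print(hsv[185,315],hsv[190,330],hsv[170,350],hsv[190,403],hsv[205,402],hsv[225,402],hsv[200,380])
hs=cv2.cvtColor(s,cv2.COLOR_BGR2HSV).astype(int)
print(hs[207,285],hs[212,300],hs[175,291],hs[185,292])
# hanger mask top
m=(hsv[...,1]<60)&(hsv[...,2]>80); k=comp(m,(402,205)); ys,xs=np.nonzero(k); print(len(xs),xs.min(),xs.max(),ys.min(),ys.max())
np.set_printoptions(precision=4,suppress=True)
# crop-based
f=lambda x,y:(365+(x+.5)/5-.5,170+(y+.5)/5-.5)
for n,p,z in [("collar",f(188,107),.012),("pegmid",f(189,197),.009),("tipL",f(166,72),.012),("tipR",f(211,72),.012),("tabtop",f(191,265),.046),("end",f(186,303),.005)]:
    print(n,p,plane(T,p,z))
# dark foot
m=(hsv[...,1]<90)&(hsv[...,2]<110); 
k=comp(m,(315,185)); ys,xs=np.nonzero(k); print("foot",len(xs),xs.min(),xs.max(),ys.min(),ys.max(),plane(T,((xs.min()+xs.max())/2,(ys.min()+ys.max())/2),.03))
print("knob", )
E
```

```text
[23 30 76] [17 30 77] [ 18 107 136] [ 17 106 142] [ 70   5 142] [17 78 59] [ 17 108 135]
[105  22  71] [113  14  75] [120  10 131] [120  13  98]
259 392 412 183 220
collar (402.2, 191.0) [ 0.5574 -0.2383  0.012 ]
pegmid (402.4, 209.0) [ 0.5025 -0.2396  0.009 ]
tipL (397.8, 184.0) [ 0.5786 -0.2247  0.012 ]
tipR (406.8, 184.0) [ 0.5791 -0.2525  0.012 ]
tabtop (402.8, 222.6) [ 0.4601 -0.2336  0.046 ]
end (401.8, 230.2) [ 0.4379 -0.2388  0.005 ]
foot 1052 304 343 156 195 [0.5981 0.003  0.03  ]
knob
```

```bash
python3 - <<'E'
import cv2
t=cv2.imread("pics/top0.png"); 
cv2.imwrite("pics/crop1.png",cv2.resize(t[145:205,295:375],None,fx=9,fy=9,interpolation=cv2.INTER_CUBIC))
E
```

```text
(no output)
```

View pics/crop1.png

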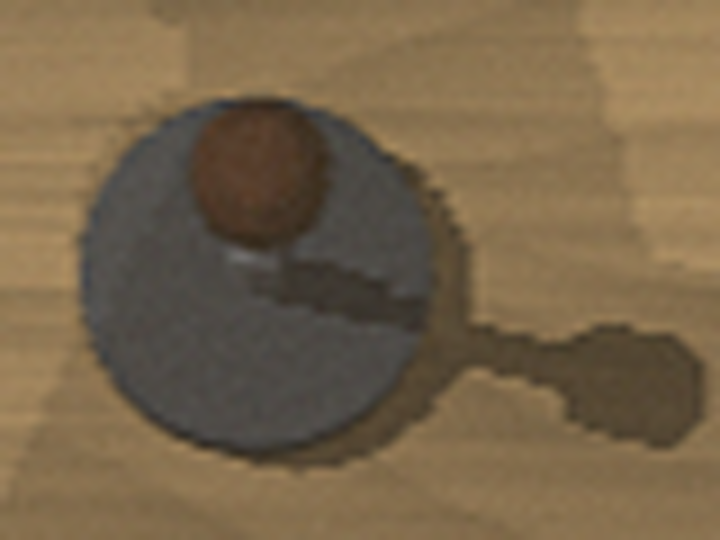

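The crop shows the foot's top face centred near (323,174.5) and the knob at (323.4,164).

```bash
python3 - <<'E'
from h import *
from scipy.spatial.transform import Rotation as Ro
np.set_printoptions(precision=4,suppress=True)
T=pickle.load(open("pics/top0.pkl","rb"));S=pickle.load(open("pics/side0.pkl","rb"))
print("foot",plane(T,(323.1,174.7),.03))
print("knob tri",tri(T,(323.4,163.8),S,(290.7,157.7)))
g=lambda x,y:(265+(x-400+.5)/7-.5,145+(y+.5)/7-.5)
p=np.array([.600,.003])
for z in (.03,.1,.115,.13,.145,.205): 
    q=proj(S,[*p,z]); print(z,q,400+(q[0]-264.5)*7-.5,(q[1]-144.5)*7-.5)
print("foot side", [plane(S,g(590,y),.03) for y in (415,)])
R=Ro.from_quat([-0.6898,-0.1559,0.6899,-0.1546]).as_matrix();print(R)
gp=np.array([.257,-.5415,.2304])
for tgt in [[.453,-.2385,.15]]: print(R.T@(np.array(tgt)-gp))
# rod edge profile in side image
s=S["pixels"].astype(int)
for y in range(160,206,1): print(y,s[y,284:300].sum(1)//3)
E
```

```text
foot [0.6005 0.0042 0.03  ]
knob tri (array([0.5995, 0.0044, 0.228 ]), np.float64(0.0029334147258809192))
0.03 [291.4868 202.6353] 588.4074835023223 406.44730481526267
0.1 [291.0954 187.5062] 585.668022053143 300.54324685729637
0.115 [291.0082 184.144 ] 585.0571616179936 277.0077549355575
0.13 [290.9196 180.7374] 584.4374709844806 253.1614577891811
0.145 [290.8298 177.2854] 583.8087507035336 228.9978409605404
0.205 [290.4571 163.0047] 581.1993624932976 129.03303346879883
foot side [array([0.5963, 0.0081, 0.03  ])]
[[-0.0005  0.4284 -0.9036]
 [ 0.0018 -0.9036 -0.4284]
 [-1.     -0.0018 -0.0003]]
[ 0.0808 -0.1897 -0.3069]
160 [ 84  49  39  35  37  38  35  40  35  29  29  27  25  78 146 154]
161 [ 84  49  34  37  38  40  38  39  34  32  27  29  21 103 149 154]
162 [ 82  46  35  35  37  37  38  37  35  32  29  25  26 109 152 158]
163 [ 53  43  38  34  37  36  36  37  34  32  24  26  46 144 157 162]
164 [ 51  40  33  36  35  35  34  35  33  31  23  77 143 161 162 162]
165 [ 37  38  36  51  39  29  30  31  26  32  75 146 160 163 161 165]
166 [ 40  45  85  92 132  88  63  63  76  88 147 157
[... 2031 characters left out ...]
 71  68  70  70]
196 [ 70  71  68  68  69  71 125 129 116  92  69  69  71  69  46  41]
197 [ 67  70  67  65  67  69 123 129 117  95  72  72  69  46  37  35]
198 [ 70  70  68  64  69  72 122 129 118  92  73  68  46  37  33  33]
199 [ 69  69  67  68  69  71 123 130 116  93  59  41  34  33  32  34]
200 [ 70  71  69  68  70  69 123 132 116  94  55  37  34  37  33  65]
201 [ 69  68  69  67  69  72 122 131 120  97  57  38  36  35  63  69]
202 [ 69  68  67  67  68  72 123 130 118  94  59  39  65  67  69  71]
203 [ 71  70  70  69  69  72 121 131 123  96  53  64  69  69  70  68]
204 [ 70  71  68  67  67  69  87 115 109  88  69  68  69  71  68  69]
205 [72 69 68 68 68 69 71 75 75 72 66 71 68 70 69 70]
```

```bash
python3 - <<'E'
from h import *
S=pickle.load(open("pics/side0.pkl","rb"))
R=S["R"];c=-R.T@S["t"];p=np.array([.600,.0042]);d=(c[:2]-p);d/=np.linalg.norm(d);print(c)
n=p+.008*d
for z in [.03]+list(np.arange(.085,.14,.005)): print(round(z,3),proj(S,[*n,z])[1],proj(S,[*(p+.0045*d),z])[1])
E
```

```text
[0.02050993 1.02960667 1.13162406]
0.03 204.42025625704835 203.72954924536177
0.085 192.60190290188726 191.91417132840354
0.09 191.49959926199688 190.81218546107496
0.095 190.3925067120543 189.7054189804944
0.1 189.28059244210186 188.5938391775211
0.105 188.16382332907784 187.4774130312764
0.11 187.04216593295448 186.35610720530335
0.115 185.91558649281737 185.2298880436684
0.12 184.7840509228854 184.098721567004
0.125 183.64752480847014 182.962573468491
0.13 182.50597340187343 181.82140910977998
0.135 181.3593616182223 180.67519351684996
0.14 180.20765403123985 179.5238913758037
```

Call:
send_rows([
  [[0.01,-0.024,-0.038],-6],
  [[0.01,-0.02,-0.04],-6],
  [[0.01,-0.016,-0.041],-6],
  [[0.01,-0.012,-0.041],-7],
])

```text
time_s: 0.48
eef_pos: [0.3425, -0.4021, 0.1939]
eef_rot: [0.302, 0.639, 0.302, -0.639]
ft_force: [1.6, 0.5, -0.4]
gripper_width: 0.997
```

```bash
cat >> h.py <<'E'
from plant import telemetry, optics
from scipy.spatial.transform import Rotation as Ro
np.set_printoptions(precision=4,suppress=True)
def st(tgt=None):
    s=telemetry.get_obs(); q=s["eef_rot"]; R=Ro.from_quat([q[1],q[2],q[3],q[0]]).as_matrix()
    print("t",s["time_s"],"p",s["eef_pos"],"y",R[:,1],"x",R[:,0],"z",R[:,2],"F",s["ft_force"],"w",s["gripper_width"]*.0854)
    if tgt is not None: print("shift",R.T@(np.array(tgt)-s["eef_pos"]))
    return s,R
E
python3 - <<'E'
from h import *
st([.453,-.2385,.15])
d=optics.get_image("wrist"); cv2.imwrite("pics/w1.png",d["pixels"]);pickle.dump(d,open("pics/w1.pkl","wb"))
E
```

```text
t 0.4833 p [ 0.3425 -0.4021  0.1939] y [ 0.7727 -0.6347 -0.0001] x [ 0.0001  0.0003 -1.    ] z [-0.6347 -0.7727 -0.0003] F [ 1.5695  0.5213 -0.4136] w 0.08514568730641546
shift [ 0.0439 -0.0184 -0.1966]
```

View pics/w1.png

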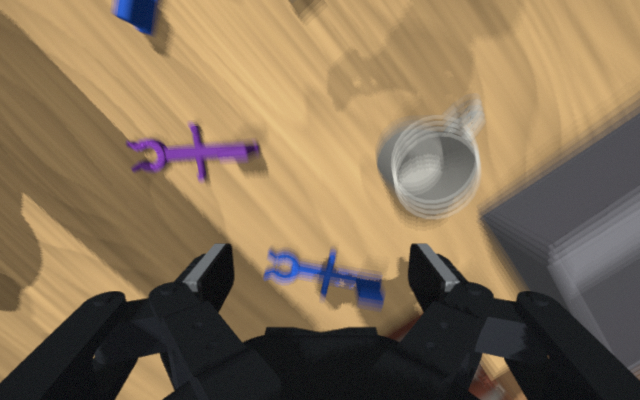

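The wrist view shows the purple and blue decoys and the mug, all clear of the fingers. I turned the wrong way, so I reverse the spin on the way to the tab.

Call:
send_rows([
  [[0.0055,-0.0023,-0.0246],6.3],
  [[0.0055,-0.005,-0.0242],6.3],
  [[0.0055,-0.0077,-0.0235],6.3],
  [[0.0055,-0.0102,-0.0225],6.3],
  [[0.0055,-0.0126,-0.0213],6.3],
  [[0.0055,-0.0149,-0.0197],6.3],
  [[0.0055,-0.0169,-0.018],6.3],
  [[0.0055,-0.0188,-0.016],6.3],
])

```text
time_s: 1.2
eef_pos: [0.4534, -0.2391, 0.1501]
eef_rot: [0.002, -0.707, 0.002, 0.707]
ft_force: [-0.0, -0.8, -0.7]
gripper_width: 1.001
```

Call:
send_rows([
  [[0,0,0],0],
  [[0,0,0],0],
])

```text
time_s: 1.37
eef_pos: [0.4531, -0.2391, 0.15]
eef_rot: [-0.001, -0.707, -0.001, 0.707]
ft_force: [-0.4, 0.2, 0.9]
gripper_width: 1.0
```

```bash
python3 - <<'E'
from h import *
st([.453,-.2385,.15])
d=optics.get_image("wrist"); cv2.imwrite("pics/w2.png",d["pixels"]);pickle.dump(d,open("pics/w2.pkl","wb"))
E
```

```text
t 1.3667 p [ 0.4531 -0.2391  0.15  ] y [ 0.003  -1.     -0.0006] x [-0.0011  0.0006 -1.    ] z [-1.     -0.003   0.0011] F [-0.3502  0.173   0.8566] w 0.0854099138206561
shift [ 0.     -0.0006  0.0001]
```

View pics/w2.png

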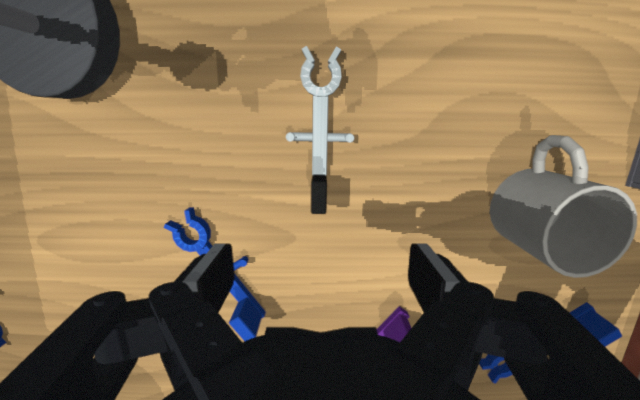

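The wrist view shows the grey C-arm straight ahead (collar (321,76), peg (321,137), tab (319,193)). A blue decoy lies at lower left (collar (187,230)), so I check its clearance.

```bash
python3 - <<'E'
from h import *
d=pickle.load(open("pics/w2.pkl","rb"))
for n,p,z in [("collar",(321.5,76),.012),("peg L",(290,137.5),.009),("pegR",(352,138),.009),("tabtopnear",(319,206),.046),("tabtopfar",(319.5,177),.046),("tabL",(312,195),.046),("tabR",(326,195),.046),("blue",(187,230),.01),("bluetip",(205,215),.01),("blueR",(245,262),.01),("tabblue",(262,320),.046),("barL",(313,150),.01),("barR",(327,150),.01),("barfar",(321,98),.01)]: print(n,plane(d,p,z))
cv2.imwrite("pics/w2c.png",cv2.resize(d["pixels"][40:230,260:380],None,fx=3,fy=3,interpolation=cv2.INTER_CUBIC))
E
```

```text
collar [ 0.5559 -0.2391  0.012 ]
peg L [ 0.5015 -0.2094  0.009 ]
pegR [ 0.5011 -0.2682  0.009 ]
tabtopnear [ 0.4448 -0.2372  0.046 ]
tabtopfar [ 0.4707 -0.2376  0.046 ]
tabL [ 0.4548 -0.2311  0.046 ]
tabR [ 0.4548 -0.2432  0.046 ]
blue [ 0.4077 -0.1     0.01  ]
bluetip [ 0.4241 -0.1207  0.01  ]
blueR [ 0.3715 -0.1581  0.01  ]
tabblue [ 0.3267 -0.1807  0.046 ]
barL [ 0.4898 -0.2312  0.01  ]
barR [ 0.4898 -0.2445  0.01  ]
barfar [ 0.5372 -0.2387  0.01  ]
```

View pics/w2c.png

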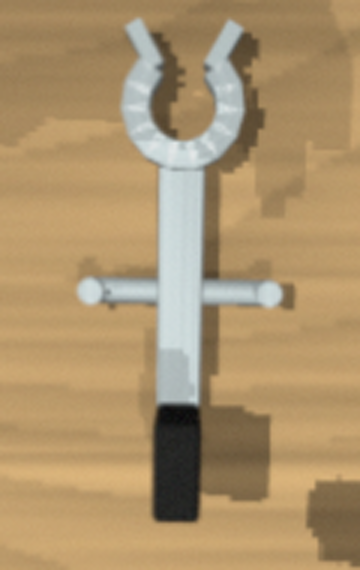

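Call:
send_rows([
  [[0.03,-0.0006,0.0016],0],
  [[0.036,0,0],0],
  [[0.036,0,0],0],
  [[0.026,0,0],0],
  [[0.01,0,0],0],
  [[0,0,0],0],
])

```text
time_s: 1.92
eef_pos: [0.4496, -0.2394, 0.0106]
eef_rot: [0.001, -0.706, -0.001, 0.708]
ft_force: [0.2, -0.5, 0.5]
gripper_width: 1.001
```

Call:
send_rows([
  [[0,0,0],0],
  [[0,0,0],0],
  [[0,0,0],0],
  [[0,0,0],0],
  [[0,0,0],0],
  [[0,0,0],0],
  [[0,0,0],0],
  [[0,0,0],0],
], fingers=0, force=80)

```text
time_s: 2.58
eef_pos: [0.4519, -0.2395, 0.0134]
eef_rot: [0.0, 0.707, -0.0, -0.707]
ft_force: [-0.9, -0.6, 8.7]
gripper_width: 0.15
```

```bash
python3 - <<'E'
from h import *
st()
d=optics.get_image("wrist"); cv2.imwrite("pics/w3.png",d["pixels"]);pickle.dump(d,open("pics/w3.pkl","wb"))
E
```

```text
t 2.5833 p [ 0.4519 -0.2395  0.0134] y [-0.0001 -1.      0.0006] x [ 0.0011 -0.0006 -1.    ] z [-1.      0.0001 -0.0011] F [-0.8882 -0.6209  8.7208] w 0.012783730892561004
```

View pics/w3.png

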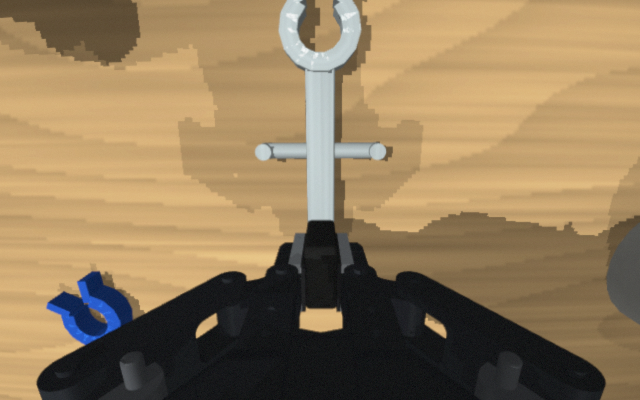

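The tab is gripped (12.8 mm) and the collar sits straight at (320,30). Lifting, then moving across to stand short of the rod.

Call:
send_rows([
  [[-0.01,0,0],0],
  [[-0.025,0,0.004],0],
  [[-0.035,0,0.004],0],
  [[-0.03,0,0.003],0],
  [[-0.011,-0.01,0],0],
  [[0,-0.025,0],0],
  [[0,-0.035,0],0],
  [[0,-0.038,0],0],
])

```text
time_s: 3.3
eef_pos: [0.4406, -0.1308, 0.124]
eef_rot: [-0.001, 0.708, -0.001, -0.707]
ft_force: [0.6, 0.0, -1.5]
gripper_width: 0.146
```

Call:
send_rows([
  [[0,-0.038,0],0],
  [[0,-0.038,0],0],
  [[0,-0.033,0],0],
  [[0,-0.019,0],0],
  [[0,-0.007,0],0],
  [[0,0,0],0],
  [[0,0,0],0],
  [[0,0,0],0],
])

```text
time_s: 3.97
eef_pos: [0.4407, 0.0028, 0.1234]
eef_rot: [-0.0, 0.707, -0.0, -0.707]
ft_force: [0.6, -0.4, -0.4]
gripper_width: 0.155
```

```bash
python3 - <<'E'
from h import *
st([.4405,.0037,.1244])
for n in ("wrist","side","top"):
    d=optics.get_image(n); cv2.imwrite(f"pics/{n}4.png",d["pixels"]);pickle.dump(d,open(f"pics/{n}4.pkl","wb"))
    if n=="side": cv2.imwrite("pics/side4c.png",cv2.resize(d["pixels"][140:230,265:365],None,fx=6,fy=6,interpolation=cv2.INTER_CUBIC))
E
```

```text
t 3.9667 p [0.4407 0.0028 0.1234] y [-0.0009 -1.      0.0003] x [ 0.     -0.0003 -1.    ] z [-1.      0.0009 -0.    ] F [ 0.5949 -0.3529 -0.4456] w 0.013214474759196262
shift [-0.001  -0.0009  0.0002]
```

View pics/wrist4.png

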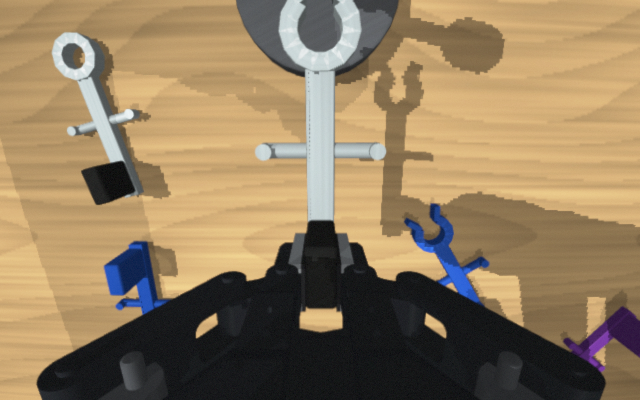

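View pics/side4c.png

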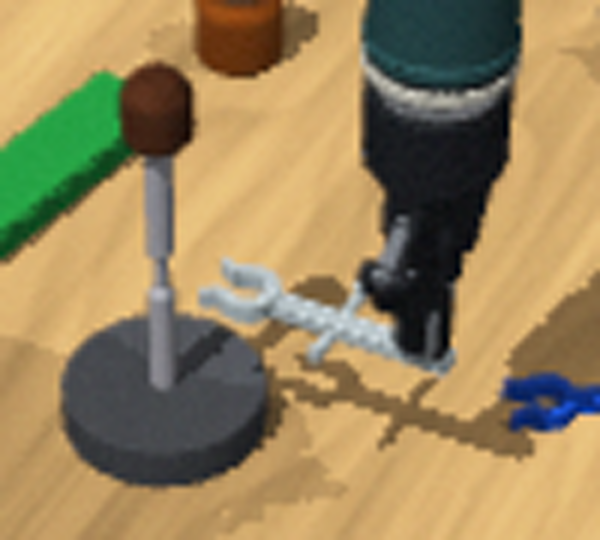

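View pics/top4.png

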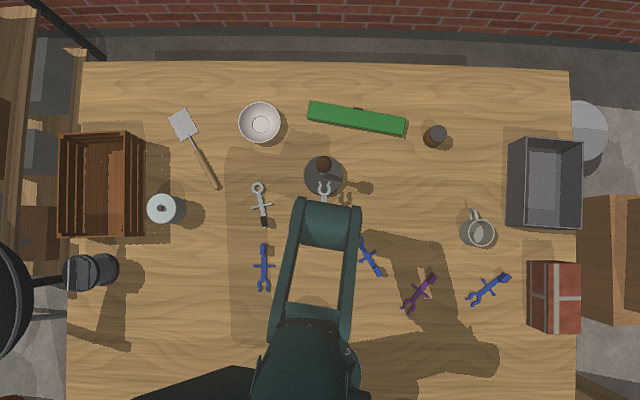

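```bash
python3 - <<'E'
from h import *
S=pickle.load(open("pics/side4.pkl","rb"));T=pickle.load(open("pics/top4.pkl","rb"));W=pickle.load(open("pics/wrist4.pkl","rb"))
f=lambda q:(6*(q[0]-264.5)-.5,6*(q[1]-139.5)-.5)
for x in (.545,.5445+.024,.600): print(x,f(proj(S,[x,.0035,.116])),f(proj(S,[x,.0035,.122])))
for y in (-.0265,.0335): print("peg",f(proj(S,[.490,y,.115])))
for z in (.1045,.1285): print("waist axis",f(proj(S,[.6,.0042,z])))
# top
print("top tip pred L/R",proj(T,[.569,.0165,.122]),proj(T,[.569,-.0095,.122]), "knob", proj(T,[.6,.0042,.2275]))
cv2.imwrite("pics/top4c.png",cv2.resize(T["pixels"][150:205,295:350],None,fx=10,fy=10,interpolation=cv2.INTER_CUBIC))
g=lambda q:(10*(q[0]-294.5)-.5,10*(q[1]-149.5)-.5)
print(g(proj(T,[.545,.0035,.122])),g(proj(T,[.569,.0165,.122])),g(proj(T,[.569,-.0095,.122])),g(proj(T,[.6,.0042,.2275])),g(proj(T,[.6,.0042,.03])))
E
```

```text
0.545 (np.float64(245.62950138509734), np.float64(296.37550642837954)) (np.float64(245.64712242905512), np.float64(288.2131143588576))
0.5685 (np.float64(207.9892020828879), np.float64(283.54264983238494)) (np.float64(207.90713335211512), np.float64(275.38500251258796))
0.6 (np.float64(158.0868795426311), np.float64(266.52836437716314)) (np.float64(157.8739675338976), np.float64(258.37724325969253))
peg (np.float64(358.6458924704049), np.float64(296.0307119891311))
peg (np.float64(310.92336768807206), np.float64(361.32476454031126))
waist axis (np.float64(157.89662670828568), np.float64(282.76010881367705))
waist axis (np.float64(157.04049359773626), np.float64(250.22392224779628))
top tip pred L/R [318.7478 181.2846] [328.0947 181.4509] knob [323.7014 164.1581]
(np.float64(287.24667318941397), np.float64(404.0261134257376)) (np.float64(241.97783977323536), np.float64(317.3460799689222)) (np.float64(335.44698336258773), np.float64(319.0089121125258)) (np.float64(291.5141345538718), np.float64(146.0812795302253)) (np.float64(285.57529041071473), np.float64(253.01785131434212))
```

View pics/top4c.png

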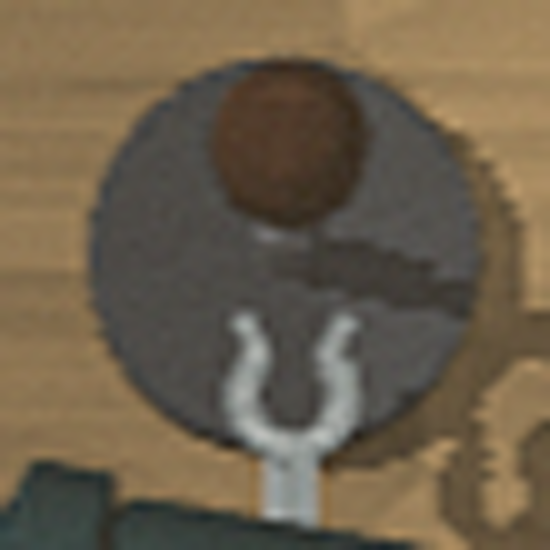

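```bash
python3 - <<'E'
from h import *
S=pickle.load(open("pics/side4.pkl","rb"));W=pickle.load(open("pics/wrist4.pkl","rb"))
c=cv2.resize(S["pixels"][172:206,285:345],None,fx=13,fy=13,interpolation=cv2.INTER_CUBIC)
f=lambda q:(int(13*(q[0]-284.5)),int(13*(q[1]-171.5)))
for X in [(.545,.003,.122),(.569,.016,.122),(.569,-.010,.122),(.490,-.027,.115),(.490,.033,.115),(.6,.0042,.1045),(.6,.0042,.1285)]: cv2.circle(c,f(proj(S,X)),3,(0,0,255),-1)
cv2.imwrite("pics/side4d.png",c)
print([plane(W,p,.03) for p in ((237,0),(397,0))],plane(W,(320,40),.122),plane(W,(280,30),.122),plane(W,(360,30),.122))
E
```

```text
[array([0.5898, 0.0627, 0.03  ]), array([ 0.5894, -0.0519,  0.03  ])] [0.5408 0.0032 0.122 ] [0.545 0.021 0.122] [ 0.5449 -0.0146  0.122 ]
```

View pics/side4d.png

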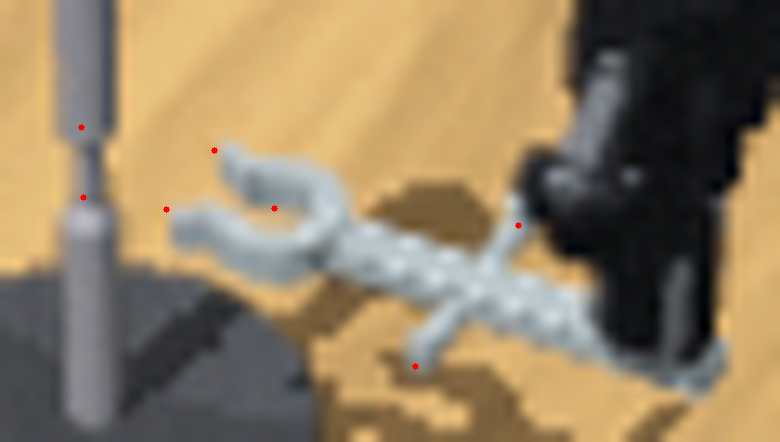

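Side and top overlays put the arm level, at waist height, and about 2 mm too far to −y of the rod. I correct that and advance gently.

Call:
send_rows([
  [[-0.001,-0.002,-0.006],0],
  [[0,0,-0.012],0],
  [[0,0,-0.01],0],
  [[0,0,-0.005],0],
  [[0,0,0],0],
  [[0,0,0],0],
])

```text
time_s: 4.62
eef_pos: [0.474, 0.0056, 0.1243]
eef_rot: [0.0, -0.707, 0.0, 0.707]
ft_force: [-0.8, 1.0, -1.1]
gripper_width: 0.153
```

Call:
send_rows([
  [[0,0,-0.002],0],
  [[0,0,-0.002],0],
  [[0,0,-0.002],0],
  [[0,0,0],0],
])

```text
time_s: 4.95
eef_pos: [0.48, 0.0056, 0.1245]
eef_rot: [-0.0, 0.707, -0.0, -0.707]
ft_force: [0.6, 0.1, -1.2]
gripper_width: 0.154
```

```bash
python3 - <<'E'
from h import *
st([.4955,.0047,.1244])
S=optics.get_image("side");T=optics.get_image("top")
a=cv2.resize(S["pixels"][170:206,275:325],None,fx=10,fy=10,interpolation=cv2.INTER_CUBIC)
b=cv2.resize(T["pixels"][150:186,305:333],None,fx=10,fy=10,interpolation=cv2.INTER_CUBIC)
cv2.imwrite("pics/five.png",np.hstack([a,b]))
E
```

```text
t 4.95 p [0.48   0.0056 0.1245] y [-0.0005 -1.     -0.0001] x [ 0.0005  0.0001 -1.    ] z [-1.      0.0005 -0.0005] F [ 0.5801  0.0722 -1.1733] w 0.013155609040910158
shift [ 0.0001  0.0009 -0.0155]
```

View pics/five.png

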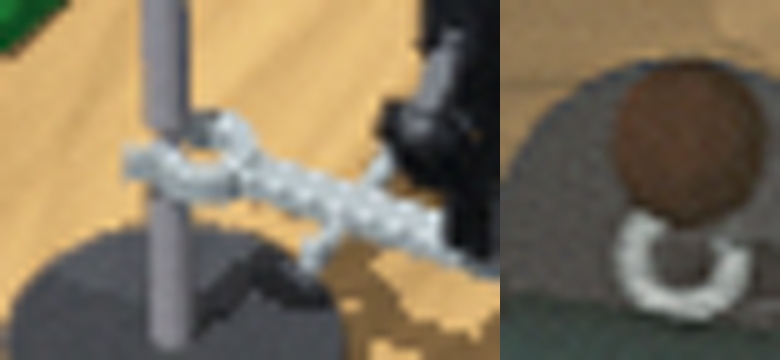

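No contact. The side view shows the near lip passing in front of the waist just below the shoulder. I continue in small steps.

Call:
send_rows([
  [[0,0,-0.002],0],
  [[0,0,-0.002],0],
  [[0,0,0],0],
])

```text
time_s: 5.3
eef_pos: [0.4842, 0.0055, 0.1246]
eef_rot: [-0.0, 0.707, -0.0, -0.707]
ft_force: [-0.0, -0.4, -1.0]
gripper_width: 0.152
```

Call:
send_rows([
  [[0,0,-0.002],0],
  [[0,0,-0.002],0],
  [[0,0,0],0],
])

```text
time_s: 5.55
eef_pos: [0.4882, 0.0055, 0.1245]
eef_rot: [-0.0, 0.707, -0.0, -0.707]
ft_force: [-0.3, -0.5, -0.9]
gripper_width: 0.155
```

Call:
send_rows([
  [[0,0,-0.002],0],
  [[0,0,-0.002],0],
  [[0,0,-0.002],0],
  [[0,0,0],0],
])

```text
time_s: 5.88
eef_pos: [0.4942, 0.0055, 0.1245]
eef_rot: [-0.0, 0.707, -0.0, -0.707]
ft_force: [-0.4, -0.6, -0.1]
gripper_width: 0.152
```

Call:
send_rows([
  [[0,0,-0.0015],0],
  [[0,0,-0.0015],0],
  [[0,0,0],0],
])

```text
time_s: 6.13
eef_pos: [0.4969, 0.0056, 0.1245]
eef_rot: [-0.0, 0.707, -0.0, -0.707]
ft_force: [0.8, 0.1, -1.2]
gripper_width: 0.154
```

Call:
send_rows([
  [[0,0,-0.001],0],
  [[0,0,-0.001],0],
  [[0,0,0],0],
])

```text
time_s: 6.38
eef_pos: [0.4988, 0.0055, 0.1245]
eef_rot: [-0.0, 0.707, -0.0, -0.707]
ft_force: [-0.7, -1.2, -0.5]
gripper_width: 0.155
```

Call:
send_rows([
  [[0,0,-0.001],0],
  [[0,0,0],0],
])

```text
time_s: 6.55
eef_pos: [0.4996, 0.0056, 0.1244]
eef_rot: [0.0, -0.707, 0.0, 0.707]
ft_force: [-0.9, -0.7, -1.7]
gripper_width: 0.154
```

Call:
send_rows([
  [[0,0,-0.001],0],
  [[0,0,0],0],
])

```text
time_s: 6.72
eef_pos: [0.4998, 0.0057, 0.1242]
eef_rot: [0.0, -0.706, 0.0, 0.708]
ft_force: [-1.9, -0.1, -1.9]
gripper_width: 0.153
```

Call:
send_rows([
  [[0,0,-0.001],0],
  [[0,0,0],0],
])

```text
time_s: 6.88
eef_pos: [0.4998, 0.0057, 0.1241]
eef_rot: [0.0, -0.706, 0.0, 0.708]
ft_force: [-6.1, -1.4, 2.0]
gripper_width: 0.153
```

Back contact felt at TCP x ≈ 0.4996, so centred is about 0.494. I back off and start down slowly.

Call:
send_rows([
  [[0,0,0.004],0],
  [[0,0,0.004],0],
  [[0,0,0],0],
  [[0,0,0],0],
])

```text
time_s: 7.22
eef_pos: [0.4937, 0.0056, 0.1246]
eef_rot: [-0.0, 0.707, -0.0, -0.707]
ft_force: [0.3, -0.2, -1.1]
gripper_width: 0.155
```

Call:
send_rows([
  [[0.003,0,0],0],
  [[0.003,0,0],0],
  [[0.003,0,0],0],
  [[0,0,0],0],
])

```text
time_s: 7.55
eef_pos: [0.4932, 0.0056, 0.1147]
eef_rot: [0.0, -0.707, 0.0, 0.708]
ft_force: [-0.0, 0.0, -2.2]
gripper_width: 0.153
```

```bash
python3 - <<'E'
from h import *
st()
S=optics.get_image("side");T=optics.get_image("top");W=optics.get_image("wrist")
a=cv2.resize(S["pixels"][170:206,275:325],None,fx=10,fy=10,interpolation=cv2.INTER_CUBIC)
b=cv2.resize(T["pixels"][150:186,305:333],None,fx=10,fy=10,interpolation=cv2.INTER_CUBIC)
cv2.imwrite("pics/six.png",np.hstack([a,b]));cv2.imwrite("pics/six_w.png",W["pixels"])
E
```

```text
t 7.55 p [0.4932 0.0056 0.1147] y [-0.0006 -1.     -0.0003] x [-0.0011  0.0003 -1.    ] z [-1.      0.0006  0.0011] F [-0.0086  0.0496 -2.2489] w 0.013107205326922064
```

View pics/six.png

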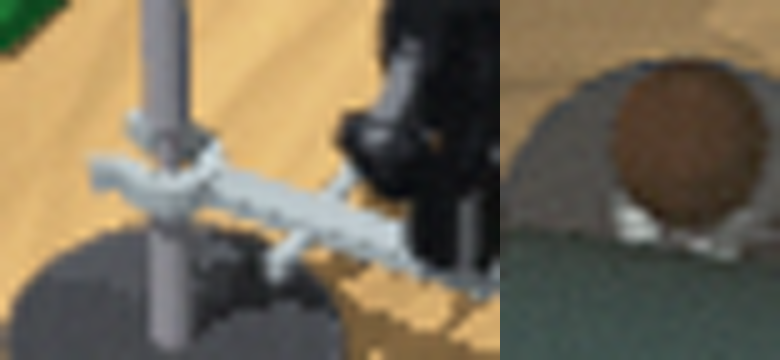

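View pics/six_w.png

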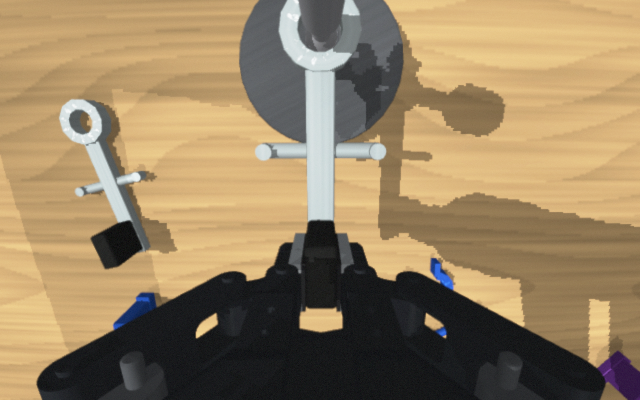

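The rod now runs through the collar, centred to about 1 mm (wrist: rod 322, collar 320). Sliding down.

Call:
send_rows([
  [[0.003,0,-0.0005],0],
  [[0.004,0,0],0],
  [[0.004,0,0],0],
  [[0,0,0],0],
])

```text
time_s: 8.03
eef_pos: [0.4934, 0.0057, 0.1035]
eef_rot: [0.0, -0.707, 0.0, 0.708]
ft_force: [-0.1, 0.5, -1.4]
gripper_width: 0.152
```

Call:
send_rows([
  [[0.005,0,0],0],
  [[0.006,0,0],0],
  [[0.006,0,0],0],
  [[0.006,0,0],0],
  [[0,0,0],0],
])

```text
time_s: 8.45
eef_pos: [0.4931, 0.0057, 0.08]
eef_rot: [0.0, -0.706, 0.0, 0.708]
ft_force: [-0.5, -0.2, -1.8]
gripper_width: 0.154
```

Call:
send_rows([
  [[0.006,0,-0.0005],0],
  [[0.006,0,0],0],
  [[0.006,0,0],0],
  [[0.006,0,0],0],
  [[0.004,0,0],0],
  [[0.003,0,0],0],
  [[0,0,0],0],
])

```text
time_s: 9.03
eef_pos: [0.4941, 0.0056, 0.0497]
eef_rot: [0.0, -0.707, 0.0, 0.708]
ft_force: [-0.1, 0.3, -1.3]
gripper_width: 0.15
```

Call:
send_rows([
  [[0.0015,0,0],0],
  [[0.0015,0,0],0],
  [[0,0,0],0],
])

```text
time_s: 9.28
eef_pos: [0.4946, 0.0056, 0.0474]
eef_rot: [-0.0, 0.707, -0.0, -0.707]
ft_force: [0.1, 0.5, -0.4]
gripper_width: 0.151
```

Call:
send_rows([
  [[0.001,0,0],0],
  [[0.001,0,0],0],
  [[0,0,0],0],
])

```text
time_s: 9.53
eef_pos: [0.4945, 0.0056, 0.0454]
eef_rot: [0.0, -0.707, 0.0, 0.707]
ft_force: [0.5, 0.1, -1.2]
gripper_width: 0.152
```

Call:
send_rows([
  [[0.001,0,0],0],
  [[0.0005,0,0],0],
  [[0,0,0],0],
])

```text
time_s: 9.78
eef_pos: [0.4945, 0.0056, 0.0438]
eef_rot: [0.0, -0.707, 0.0, 0.707]
ft_force: [0.1, 0.0, -2.6]
gripper_width: 0.153
```

Call:
send_rows([
  [[0.0005,0,0],0],
  [[0.0005,0,0],0],
  [[0,0,0],0],
])

```text
time_s: 10.03
eef_pos: [0.4946, 0.0056, 0.0433]
eef_rot: [-0.0, 0.707, -0.0, -0.707]
ft_force: [-2.3, 0.7, 4.7]
gripper_width: 0.152
```

Call:
send_rows([
  [[0.0005,0,0],0],
  [[0.0005,0,0],0],
  [[0,0,0],0],
])

```text
time_s: 10.28
eef_pos: [0.4944, 0.0056, 0.043]
eef_rot: [-0.0, 0.707, -0.0, -0.707]
ft_force: [-4.8, 0.5, 13.9]
gripper_width: 0.154
```

Foot contact at the expected height (TCP 0.0433). I ease off the preload and release.

Call:
send_rows([
  [[-0.0008,0,0],0],
  [[0,0,0],0],
])

```text
time_s: 10.45
eef_pos: [0.4947, 0.0056, 0.0433]
eef_rot: [-0.0, 0.707, -0.0, -0.707]
ft_force: [-2.1, -0.4, 6.1]
gripper_width: 0.154
```

Call:
send_rows([
  [[0,0,0],0],
  [[0,0,0],0],
  [[0,0,0],0],
  [[0,0,0],0],
  [[0,0,0],0],
  [[0,0,0],0],
], fingers=0.05)

```text
time_s: 10.95
eef_pos: [0.4946, 0.0056, 0.0426]
eef_rot: [0.0, -0.707, 0.0, 0.707]
ft_force: [0.4, 0.3, 0.7]
gripper_width: 0.589
```

```bash
python3 - <<'E'
from h import *
st()
S=optics.get_image("side");W=optics.get_image("wrist")
a=cv2.resize(S["pixels"][165:225,265:345],None,fx=9,fy=9,interpolation=cv2.INTER_CUBIC)
cv2.imwrite("pics/sev.png",a);cv2.imwrite("pics/sev_w.png",W["pixels"])
E
```

```text
t 10.95 p [0.4946 0.0056 0.0426] y [-0.0005 -1.     -0.0001] x [-0.0002  0.0001 -1.    ] z [-1.      0.0005  0.0002] F [0.4105 0.2608 0.7345] w 0.050290740401391164
```

View pics/sev.png

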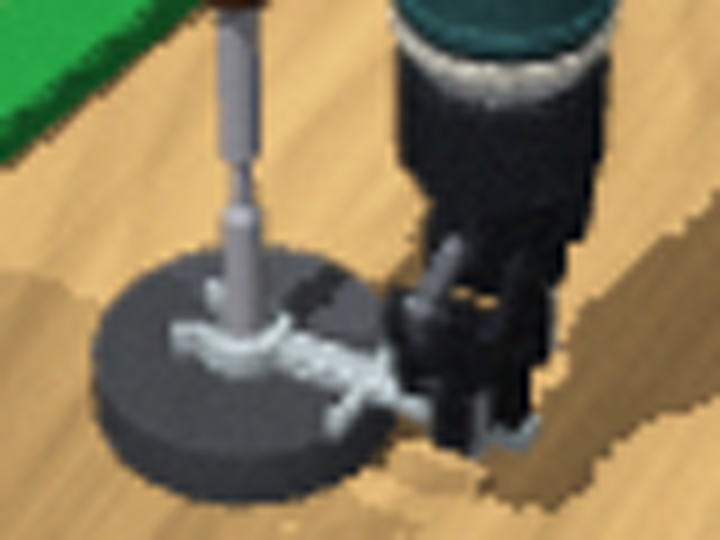

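View pics/sev_w.png

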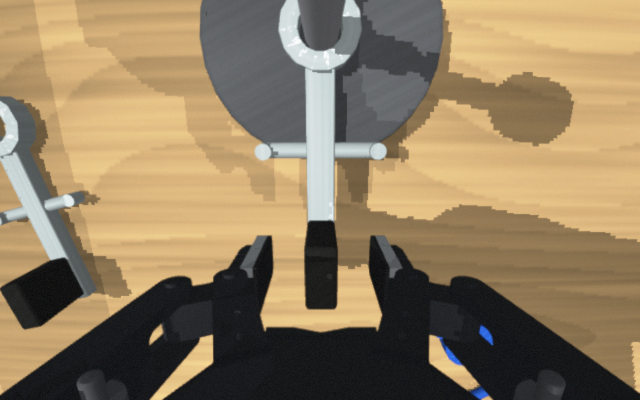

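The arm stayed put after release, with the fingers clear on both sides of the tab. I raise straight up and back.

Call:
send_rows([
  [[-0.01,0,0],0],
  [[-0.025,0,0],0],
  [[-0.03,0,0],0],
  [[-0.03,0,0.005],0],
  [[-0.02,0,0.01],0],
  [[-0.005,0,0.01],0],
  [[0,0,0],0],
  [[0,0,0],0],
])

```text
time_s: 11.72
eef_pos: [0.4688, 0.0057, 0.1627]
eef_rot: [0.0, -0.707, 0.0, 0.707]
ft_force: [0.1, 0.1, 0.3]
gripper_width: 0.585
```

```bash
python3 - <<'E'
from h import *
st()
S=optics.get_image("side");W=optics.get_image("wrist");T=optics.get_image("top")
a=cv2.resize(S["pixels"][165:225,265:345],None,fx=9,fy=9,interpolation=cv2.INTER_CUBIC)
f=lambda q:(int(9*(q[0]-264.5)),int(9*(q[1]-164.5)))
for X in [(.544,-.0245,.039),(.544,.0355,.039),(.494,.0055,.076),(.479,.0055,.035)]: cv2.circle(a,f(proj(S,X)),2,(0,0,255),-1)
cv2.imwrite("pics/e.png",a);cv2.imwrite("pics/e_w.png",W["pixels"]);cv2.imwrite("pics/e_t.png",T["pixels"])
E
```

```text
t 11.7167 p [0.4688 0.0057 0.1627] y [-0.0006 -1.     -0.0001] x [-0.      0.0001 -1.    ] z [-1.      0.0006  0.    ] F [0.076  0.0576 0.2566] w 0.04994057889916859
```

View pics/e.png

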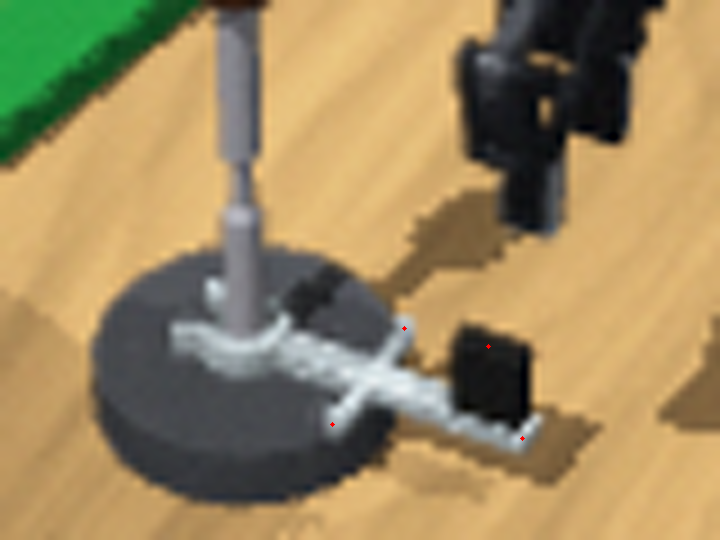

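View pics/e_w.png

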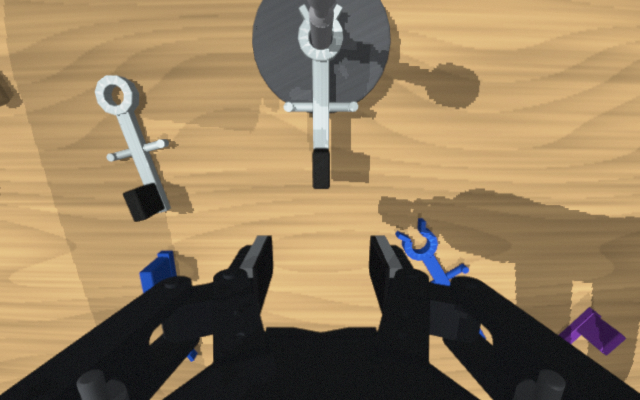

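View pics/e_t.png

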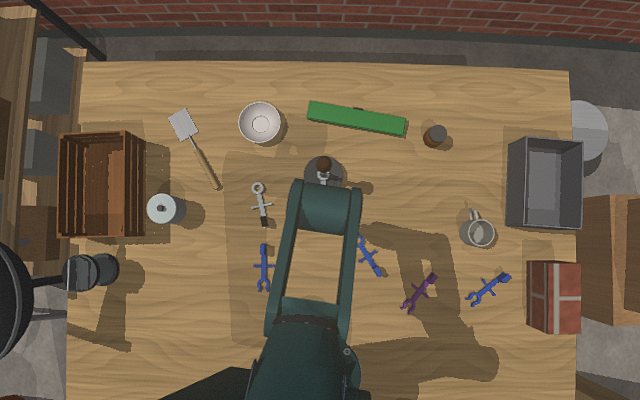

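The views show the arm lying flat on the foot. In the side crop the peg ends (404,328) and (333,425), the tab (488,347) and the bar end (522,438) sit where a flat pose predicts. The collar is around the rod, the gripper is clear, and nothing else has moved. Handing in.

```bash
python3 -c "
from plant import robot
print(robot.job_done())"
```

```text
the job is handed in; nothing more can be done
None
```

The C-collar hanger arm is on the stand's rod, lying flat on the round foot, and I have handed the job in. I gripped its tab and carried it to the rod's slim waist, which the side view put at about 117 mm. The collar went over sideways without touching until its back met the waist at about 6 N. I centred it, slid it down freely, felt the foot at the expected height with a push of up to about 14 N, and let go.

**Last checks, at 11.7 s:**
- The side view shows the pegs, tab and bar end where a flat pose predicts, to within about a pixel (roughly 3 mm).
- The wrist view shows the collar around the rod.
- The gripper is about 12 cm above its release point with zero force on it. The closed-ring arm, the decoys and the other things show no movement in the top view.

**Small disagreements:** the top and wrist views put the collar about 2 mm sideways from where I first aimed, so I corrected that before entry. My first wrist turn also went the wrong way and was reversed clear of everything. No check failed.

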